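# Clear the sample grinder and turn the sign to green

## Robot

A 7-joint arm with a two-finger parallel gripper is mounted at the origin on the work surface. World frame = base frame: x ahead of the robot, y to its left, z up, the work surface at z = 0. Lengths are in m, angles in degrees, forces in N, time in s.
With the tool pointing down it reaches from about 0.35 to 0.775 m from the base axis. Payload 3.1 kg.
Tool frame: the origin (TCP) lies on the centre line of the jaws, within the pads' length; the fingertips stand 17 mm ahead of it and the grasp point (between the pads) lies 2 mm behind it (robot.tip_reach is the distance from the TCP to the fingertips, in m); z points along the fingers, y is the line along which they close (so a half turn about z gives the same grasp; the last joint's range is limited). The gripper opens to 85 mm and grips with 20 to 120 N. Pads are 22 mm wide; open, the fingers measure 114 mm over their backs; the gripper's body (76 mm by 85 mm) begins 54 mm behind the grasp point. The pads swing forward as they close: fully open they stand 13 mm farther back than shut.
Start: joints at [-70.972, 17.813, 0.802, 86.603, -0.252, 75.585, -1.558], TCP at [0.201, 0.512, 0.248] pointing down, gripper open.
Joint ranges: [-154.91, 154.91], [-16.99, 109.72], [-72.82, 74.43], [7.12, 147.25], [-82.49, 262.49], [11.32, 116.49], [-174.64, 174.64]. Speed limits (degrees/s): [159.86, 159.86, 180, 180, 180, 180, 180].

## Interface

Orientations are given as [roll, pitch, yaw] about the fixed x, y, z axes, in that order (R = Rz(yaw) Ry(pitch) Rx(roll)).
In Python, from station import robot, fingers, vision, workorder, recognise gives the robot as it stands. Calls block until the motion is done:
- robot.move_to(position, orientation): joint-space move of the TCP to a pose.
- robot.line_to(position, orientation=None, velocity=0.15, f_stop=None): straight line of the TCP; orientation=None keeps the orientation; velocity is the mean speed in m/s. With f_stop (N) it stops when the force on the tool has changed by that much, and returns True; else False.
- robot.move_j(angles): joint-space move.
- fingers.gripper_to(opening, force=None): opening from 0.0 (shut) to 1.0 (fully open); force is the grip in N (None keeps the last); returns when the fingers have stopped.
- robot.pause(seconds).
- robot.inverse_kinematics(position, orientation): joint angles nearest the present ones, or None.
- vision.grab_frame(name): name is "side" or "top"; returns the picture (420x560x3 uint8, red, green, blue); there is no depth.
- vision.calibration(name): a dict with "mtx" (3x3 intrinsics, pixels), "extrinsics" (4x4, takes a point from world to camera coordinates). Camera axes: x right, y up, looking along -z (the intrinsics and any distortion apply to the point x, -y, -z); pixel columns grow to the right and rows downward; lengths in m; the calibration is good to about 2 mm. A picture is of the moment at which its call begins. calibration takes no time and is no camera call.
A pose or a line that the arm cannot do raises robot.PlanningError and nothing moves.
- workorder.close_job(): hands the job in; it is judged then, once.
Trained networks look in the newest picture that a camera, given by its name, has taken for a name from the list of things; names that differ only in an ending like _2 or _b are one class to them, and where a whole thing is asked for, a point or a joint stands for the part that bears it (a point fixed in the world has none). Each returns a list of dicts, best first, with "p" (0 to 1); they miss things now and then, are a little off and sometimes report something else, mostly with a low value. They report only what shows in the picture. A call takes as long as a camera call. They do not tell look-alikes from the thing itself.
- recognise(label, camera): "rect" ([centre column, centre row, width, height] in pixels, round what is visible of it).
Readings, each from a call of its own:
- robot.current_time_s(): time.
- robot.current_joint_positions(): joint angles.
- robot.current_dq(): joint speeds.
- robot.current_joint_torque(): joint torques, N m.
- robot.current_tool_pos(): TCP position.
- robot.current_eef_rot(): TCP orientation.
- robot.current_contact_force(): force on the tool from outside, world axes, zero at the start.
- robot.current_torque(): the same for the moment, N m.
- robot.current_finger_gap(): opening from 0.0 (shut) to 1.0 (fully open).
- robot.current_gripper_force(): force on a finger pad.
Only numpy, scipy, OpenCV 4.12 (cv2) and the standard library are available. Lean on these libraries where they do the work, as an engineer would, in place of code of your own. Each camera call takes 0.05 s, during which the arm holds its last target. There are 200 camera calls.

## Task

Fit the loose crank fully down onto the square shaft on top of the empty grinder and wind it clockwise, seen from above, at least two full turns to clear it. Then leave the crank on the shaft, let go, and swivel the two-sided sign half a turn so that its green face looks straight away from you, across the table, squarely in line with its foot. Leave the glass, paper cup, flask and spoon where they stand.

Things in the scene. Friction and masses are not known exactly. Their poses are not given: they have to be found in the camera images.
- crank_hub (a point): Hub of the loose blue metal crank, which lies flat, knob upwards: an upright block 30 x 30 x 36 mm (tall) with a 15.8 mm square socket right through it, bottom to top. Point at the hub's centre, 18 mm above its underside. x along the arm to the knob, y across the arm, z up; hub and socket flats are parallel to x and y. Grip it on the flats facing +y and -y.
- crank_knob (a point): Centre of the crank's brown wooden knob: an upright cylinder 22 mm across and 38 mm tall, 70 mm from the hub's axis, centre 32 mm above the underside of the crank, foot 3 mm above the arm's upper face. It spins freely on its own pin, so its x and y axes mean nothing.
- shaft_seat (a point): Drive on top of a fixed dark grinder (100 mm wide, on a 130 mm board): 14 mm square brass shaft, upright on a 36 mm steel collar. Point on its axis on the collar's upper face, 140 mm above the table, where the crank's underside rests. Shaft rises 24 mm plus a 5 mm tapered tip. x, y parallel to its flats, turning with it, z up; the crank fits in four quarter turns.
- grinder_shaft (a joint): Turn of the grinder shaft in rad, 0 at the start, growing clockwise seen from above; no stops. It needs about 0.12 N m to turn and stays where it is left. The crank has some 0.15 rad of play on it each way.
- sign_stand: Fixed foot of the sign: a dark steel plate 70 x 130 x 12 mm on the table with a post in the middle. Origin at the centre of its underside, under the sign's swivel axis; x is level, across the plate's short side, and points away from the robot, y along the long side.
- sign (a joint): Swivel of the sign about its upright post, rad, counter-clockwise from above. Near 0 at the start: red face (white bar) looks along the foot's +x, green face (white ring) back to the robot. At +pi or -pi green looks along the foot's +x. Turns either way without stops, needs about 0.03 N m, stays where left.
- sign_top (a point): Middle of the upper edge of the sign, on its swivel axis, 146 mm above the table. The sign is an upright plate 120 mm wide, 84 mm high and 14 mm thick, half red and half green, lower edge 62 mm above the table; it can be pinched across its thickness from above. x is the normal of the red face, y along the width, z up.
- sign_edge (a point): Middle of one upright edge of the sign, 60 mm from the swivel axis along the sign's y.
- tumbler_mid (a point): Clear glass tumbler, 74 mm across, 80 mm tall, loose bystander; point at its centre.
- paper_cup_mid (a point): White paper cup, 84 mm across, 110 mm tall, loose bystander; point at its centre.
- flask_mid (a point): Red drinking flask with black cap, 72 mm across, 175 mm tall, loose bystander; point on its axis 80 mm up.
- spoon_grip (a point): Steel cupping spoon lying on the table, loose bystander; point on its handle.
- crank: The loose crank as a whole, 0.19 kg (may vary by a quarter); origin at the centre of the hub's underside, axes as for crank_hub. Its flat arm, 16 mm wide and 10 mm thick, level with the hub's underside, reaches to 81 mm from the hub's axis.
Mind the look-alikes: they are no part of the job. Of the things shaped like the crank, the blue one is meant.

How it is judged (in metres and radians):
On the way, in this order (a step that is already met when the one before it is completed fails the run):
1. the crank sits fully down on the shaft, before the shaft has been turned half a turn (horizontal distance between crank_hub and shaft_seat below 0.005 m and z of crank_hub in the frame of shaft_seat between 0.014 and 0.0215 m and angle between crank_hub's own z axis and vertical below 0.12 rad and value of joint grinder_shaft below 3.1 rad), for 0.2 s.
2. with the crank on it, the shaft has been wound two full turns clockwise (horizontal distance between crank_hub and shaft_seat below 0.005 m and z of crank_hub in the frame of shaft_seat between 0.014 and 0.0215 m and angle between crank_hub's own z axis and vertical below 0.12 rad and value of joint grinder_shaft above 12.1 rad), for 0.1 s.
3. after that, the sign shows its green face away from the robot, squarely (y of sign_edge in the frame of sign_stand below -0.0587 m), for 0.2 s.
At the end, for the whole second after the job is handed in: Crank on the shaft: upright within 0.12 rad, centred within 5 mm, down within 3.5 mm; shaft wound clockwise two full turns or more (joint grinder_shaft above 12.1 rad); the sign's green face looks along the foot's +x within 0.2 rad (12 degrees); sign and crank at rest (all of step 2 and y of sign_edge in the frame of sign_stand below -0.0587 m and velocity of joint sign between -0.05 and 0.05 rad/s and linear speed of crank below 0.02 m/s); the robot touches nothing.
It fails at once if the glass, paper cup, flask or spoon is moved by more than 30 mm (distance of any of tumbler_mid, paper_cup_mid, flask_mid, spoon_grip from where it was at the start of the episode above 0.03 m).
It also fails if it takes over 72 s, if anything falls off the work surface, if the arm or the gripper's body presses on something with over 40 N, if the wrist force passes 120 N, or if a joint passes its speed limit or range.

## Working session

There is one attempt and no reset: what is moved stays moved. The work goes in short steps, each a Python script; the robot and the scene stay as the last script left them, time stands still between calls to the robot, and variables do not carry over. Pictures are saved under pics/ and viewed, at most 10 in all, crops included, and the job is handed in when it is done.

```bash
ls; mkdir -p pics; python3 - <<'E'
from station import robot, fingers, vision, workorder, recognise
import cv2, numpy as np
for n in("side","top"):
    f=vision.grab_frame(n); cv2.imwrite(f"pics/{n}0.png",cv2.cvtColor(f,cv2.COLOR_RGB2BGR))
    c=vision.calibration(n); print(n,{k:np.round(v,4).tolist() if not isinstance(v,str) else v for k,v in c.items()})
    for l in("crank_hub","crank_knob","shaft_seat","sign_top","sign_stand","tumbler_mid","paper_cup_mid","flask_mid","spoon_grip"):
        print(l,[(np.round(d["rect"]).tolist(),round(d["p"],2)) for d in recognise(l,n)[:4]])
print(robot.current_time_s())
E
```

```text
pics
side {'mtx': [[403.7777, 0.0, 276.1613], [0.0, 403.7777, 208.9935], [0.0, 0.0, 1.0]], 'extrinsics': [[-0.9337, -0.3579, 0.0129, 0.5176], [0.2711, -0.6828, 0.6784, -0.2849], [-0.234, 0.6369, 0.7346, -0.8338], [0.0, 0.0, 0.0, 1.0]]}
crank_hub [([288.0, 321.0, 20.0, 53.0], 0.97), ([262.0, 368.0, 51.0, 34.0], 0.88)]
crank_knob [([243.0, 362.0, 11.0, 13.0], 0.6), ([292.0, 332.0, 13.0, 16.0], 0.49)]
shaft_seat [([265.0, 209.0, 14.0, 18.0], 0.76)]
sign_top [([351.0, 166.0, 36.0, 47.0], 0.93), ([243.0, 363.0, 8.0, 17.0], 0.45)]
sign_stand [([347.0, 177.0, 46.0, 72.0], 0.98)]
tumbler_mid [([172.0, 292.0, 33.0, 46.0], 0.88), ([265.0, 210.0, 18.0, 14.0], 0.68)]
paper_cup_mid [([232.0, 180.0, 33.0, 46.0], 0.81)]
flask_mid [([319.0, 124.0, 22.0, 60.0], 0.86)]
spoon_grip [([360.0, 308.0, 83.0, 57.0], 0.58)]
top {'mtx': [[424.258, 0.0, 277.2671], [0.0, 424.258, 212.8951], [0.0, 0.0, 1.0]], 'extrinsics': [[0.0275, -0.9996, 0.006, -0.0625], [0.9952, 0.0279, 0.0942, -0.5861], [-0.0944, 0.0034, 0.9955, -1.0218], [0.0, 0.0, 0.0, 1.0]]}
crank_hub [([205.0, 251.0, 37.0, 25.0], 0.89), ([158.0, 249.0, 19.0, 38.0], 0.58)]
crank_knob [([157.0, 235.0, 13.0, 8.0], 0.56), ([193.0, 263.0, 10.0, 7.0], 0.47)]
shaft_seat [([277.0, 204.0, 16.0, 19.0], 0.64)]
sign_top [([390.0, 268.0, 58.0, 29.0], 0.59), ([189.0, 153.0, 32.0, 31.0], 0.59)]
sign_stand [([384.0, 268.0, 70.0, 43.0], 0.61)]
tumbler_mid [([189.0, 152.0, 37.0, 31.0], 0.63)]
paper_cup_mid [([336.0, 145.0, 37.0, 39.0], 0.83)]
flask_mid [([462.0, 210.0, 51.0, 33.0], 0.65)]
spoon_grip [([240.0, 310.0, 34.0, 82.0], 0.85), ([388.0, 270.0, 56.0, 26.0], 0.66)]
1.0
```

```bash
python3 - <<'E'
import cv2
t=cv2.imread("pics/top0.png"); cv2.imwrite("pics/t1.png",cv2.resize(t[110:350,120:500],None,fx=2.1,fy=2.1,interpolation=cv2.INTER_CUBIC))
s=cv2.imread("pics/side0.png"); cv2.imwrite("pics/s1.png",cv2.resize(s[90:400,130:430],None,fx=1.9,fy=1.9,interpolation=cv2.INTER_CUBIC))
E
```

```text
(no output)
```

View pics/t1.png

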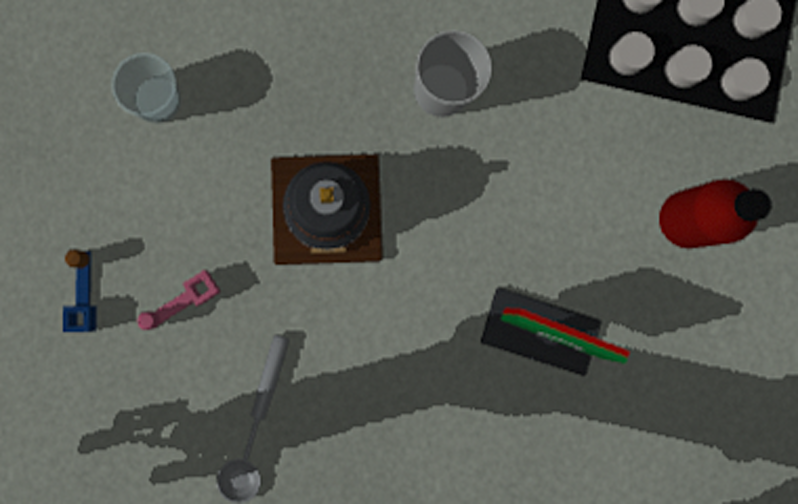

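View pics/s1.png

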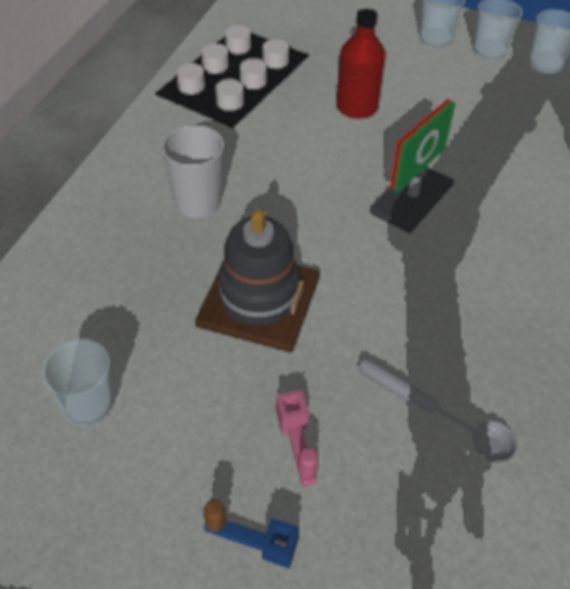

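The blue crank lies at top px (158,261), with its knob at (156,233) and the pink look-alike to its right. The brass shaft is at top px (276,203), and the sign's green face looks at the robot around (389,270). Next I fit simple 3D models to the colour silhouettes in both views.

```bash
cat > h.py <<'E'
from station import robot, fingers, vision, workorder, recognise
import cv2, numpy as np
from scipy.optimize import minimize
CAL={n:vision.calibration(n) for n in("side","top")}
def proj(P,n):
    c=CAL[n]; P=np.atleast_2d(P); q=P@c["extrinsics"][:3,:3].T+c["extrinsics"][:3,3]
    q=q*[1,-1,-1]; q=q@np.array(c["mtx"]).T; return q[:,:2]/q[:,2:]
def box(x0,x1,y0,y1,z0,z1): return np.array([[x,y,z] for x in(x0,x1) for y in(y0,y1) for z in(z0,z1)],float)
def place(V,x,y,z,yaw):
    c,s=np.cos(yaw),np.sin(yaw); return V@np.array([[c,s,0],[-s,c,0],[0,0,1]])+[x,y,z]
K=4
def grab(n,save=None):
    f=vision.grab_frame(n)
    if save: cv2.imwrite(save,cv2.cvtColor(f,cv2.COLOR_RGB2BGR))
    return f
def mask(f,kind,roi,close=True):
    h=cv2.cvtColor(f,cv2.COLOR_RGB2HSV).astype(int); H,S,V=h[...,0],h[...,1],h[...,2]
    m={'blue':(H>100)&(H<128)&(S>120)&(V>25),'brass':(H>12)&(H<30)&(S>110)&(V>70),
       'sign':(((H<8)|(H>172)|((H>50)&(H<75)))&(S>120)&(V>40)),'dark':(V<62)&(S<110)}[kind].astype(np.uint8)
    r=np.zeros_like(m); x0,x1,y0,y1=roi; r[y0:y1,x0:x1]=m[y0:y1,x0:x1]
    if close: r=cv2.morphologyEx(r,cv2.MORPH_CLOSE,np.ones((5,5)))
    return r
def render(hulls,n):
    im=np.zeros((420*K,560*K),np.uint8)
    for V in hulls:
        p=(proj(V,n)+.5)*K; cv2.fillConvexPoly(im,cv2.convexHull(p.astype(np.int32)),1)
    return im
def fit(parts,masks,x0,z,steps=(.006,.006,.15),zfree=False):
    B={n:cv2.resize(m,None,fx=K,fy=K,interpolation=cv2.INTER_NEAREST) for n,m in masks.items()}
    def cost(p):
        c=0
        for n,b in B.items():
            a=render([place(V,p[0],p[1],p[3] if zfree else z,p[2]) for V in parts],n); c+=1-(a&b).sum()/max(1,(a|b).sum())
        return c
    best=None
    for st in (1,.4,-.6):
        s=np.array(best.x if best is not None else x0,float)
        r=minimize(cost,s,method="Nelder-Mead",options=dict(initial_simplex=np.vstack([s]+[s+st*np.eye(len(s))[i]*steps[i] for i in range(len(s))]),xatol=1e-4,fatol=1e-4))
        if best is None or r.fun<best.fun: best=r
    return best.x,best.fun/len(B)
def ray(u,n,z):
    c=CAL[n]; E=np.array(c["extrinsics"]); R=E[:3,:3]; o=-R.T@E[:3,3]
    d=R.T@(np.linalg.inv(c["mtx"])@[u[0],u[1],1]*[1,-1,-1]); return o+d*(z-o[2])/d[2]
CRANK=[box(-.015,.015,-.015,.015,0,.036),box(0,.081,-.008,.008,0,.010)]
SHAFT=[np.vstack([box(-.007,.007,-.007,.007,0,.024),box(-.004,.004,-.004,.004,.024,.029)])]
SIGN=[box(-.007,.007,-.06,.06,-.084,0)]
FOOT=[box(-.035,.035,-.065,.065,0,.012)]
E
cat > m.py <<'E'
from h import *
F={n:cv2.cvtColor(cv2.imread(f"pics/{n}0.png"),cv2.COLOR_BGR2RGB) for n in("side","top")}
rc={'top':(145,172,225,275),'side':(235,295,345,395)}
M={n:mask(F[n],'blue',rc[n]) for n in F}
h=ray((158,261),"top",.036); k=ray((156,233),"top",.04); print(h,k)
print("crank",[m.sum() for m in M.values()])
for ns in(("top","side"),("top",),("side",)): print(ns,fit(CRANK,{n:M[n] for n in ns},[h[0],h[1],np.arctan2(*(k-h)[1::-1])],0))
rs={'top':(265,290,192,215),'side':(255,278,196,222)}
M={n:mask(F[n],'brass',rs[n],False) for n in F}
s=ray((276,203),"top",.16); print("shaft",s,[m.sum() for m in M.values()])
for y in(0,.4,.8,1.2): print(y,fit(SHAFT,M,[s[0],s[1],y],.14))
rg={'top':(350,425,250,290),'side':(330,375,135,200)}
M={n:mask(F[n],'sign',rg[n]) for n in F}
g=ray((389,268),"top",.146); print("sign",g,[m.sum() for m in M.values()])
for y in(-.3,0,.3): print(y,fit(SIGN,M,[g[0],g[1],y],.146))
# foot: dark, in top
f=F["top"]; 
m=mask(f,'dark',(345,412,240,292),False)|mask(f,'sign',rg['top']); m=cv2.morphologyEx(m,cv2.MORPH_CLOSE,np.ones((3,3)))
cv2.imwrite("pics/mf.png",m*255)
for ax in F: 
  for nm,pts in(("crank",[157,250]),): pass
print(f[262,368],f[280,395],f[248,420],f[300,380])
E
python3 m.py
```

```text
[0.46159371 0.23965533 0.036     ] [0.52911857 0.24706437 0.04      ]
crank [np.uint64(528), np.uint64(322)]
('top', 'side') (array([0.45944463, 0.24594833, 0.04003966]), np.float64(0.2429026305906174))
('top',) (array([0.45994253, 0.24573849, 0.05060056]), np.float64(0.2079938508839354))
('side',) (array([0.45895203, 0.24732511, 0.02655073]), np.float64(0.269407183037646))
shaft [ 0.59652079 -0.04245766  0.16      ] [np.uint64(68), np.uint64(36)]
0 (array([ 0.59780457, -0.04055757,  0.13660868]), np.float64(0.3269179485314618))
0.4 (array([ 0.59759581, -0.04073162,  0.30102256]), np.float64(0.332441285237856))
0.8 (array([ 0.59821092, -0.04125202,  0.70968443]), np.float64(0.38449769937610656))
1.2 (array([ 0.59810413, -0.04044367,  1.69246691]), np.float64(0.3356784879539734))
sign [ 0.4630788  -0.29164771  0.146     ] [np.uint64(718), np.uint64(528)]
-0.3 (array([ 0.45985684, -0.29866102, -0.33553875]), np.float64(0.1164987090910442))
0 (array([ 0.45978553, -0.29865383, -0.33544208]), np.float64(0.1164987090910442))
0.3 (array([ 0.46738835, -0.27987269,  0.42612243]), np.float64(0.7615454870204816))
[ 5 90 39] [22 22 24] [63 66 62] [67 69 64]
```

```bash
python3 - <<'E'
from h import *
q=np.array([[500,288],[603,318],[585,375],[482,343]])/2.1+[120,110]
P=np.array([ray(p,"top",.012) for p in q]); print(P.round(4).tolist(),P.mean(0)); 
e=P[0]-P[1]; print("lens",np.linalg.norm(e),np.linalg.norm(P[1]-P[2]),"foot y yaw",np.arctan2(-e[0],e[1]), np.arctan2(*(P[1]-P[2])[1::-1]))
F={n:cv2.imread(f"pics/{n}0.png") for n in("side","top")}
def crop(n,c,r,pts,S): 
    x,y=c[0]-r,c[1]-r; im=cv2.resize(F[n][y:y+2*r,x:x+2*r],None,fx=S,fy=S,interpolation=cv2.INTER_CUBIC)
    for V in pts:
        h=cv2.convexHull(((proj(V,n)-[x,y]+.5)*S).astype(np.int32)); cv2.polylines(im,[h],True,(255,255,0),1)
    return im
sh=[place(SHAFT[0],.598,-.0405,.14,.14)]
ck=[place(V,.4594,.246,0,.04) for V in CRANK]
im=np.vstack([np.hstack([crop("top",(277,204),14,sh,10),crop("top",(158,250),28,ck,5)]),np.hstack([crop("side",(265,209),14,sh,10),crop("side",(262,368),28,ck,5)])])
cv2.imwrite("pics/z1.png",im); print(im.shape)
E
```

```text
[[0.509, -0.2503, 0.012], [0.4769, -0.3728, 0.012], [0.4095, -0.3515, 0.012], [0.4436, -0.2296, 0.012]] [ 0.4597323  -0.30104922  0.012     ]
lens 0.1266590392458822 0.07064115119921872 foot y yaw -0.25609219857896515 -0.30675593138629503
(560, 560, 3)
```

View pics/z1.png

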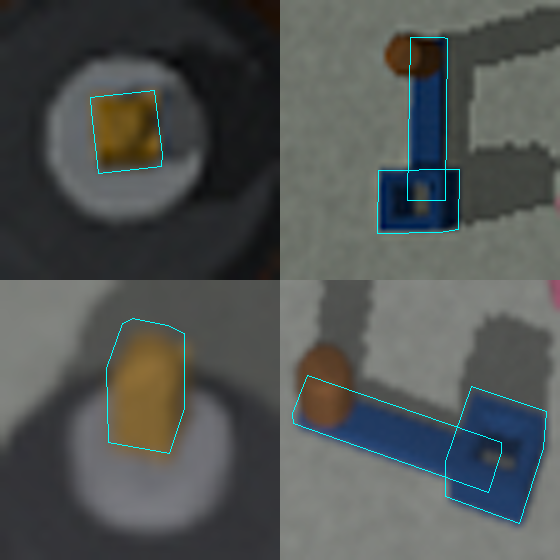

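```bash
python3 - <<'E'
from h import *
print(robot.current_eef_rot(), robot.current_time_s())
for nm,p,ys in(("pick",[.4594,.246,.10],[2.3,-177.7]),("place",[.598,-.0405,.20],[8,98,-82,-172]),("sign",[.46,-.299,.2],[-19,161])):
    for y in ys:
        j=robot.inverse_kinematics(p,[180,0,y]); print(nm,y,None if j is None else np.round(j,1).tolist())
E
```

```text
[1.79997445e+02 1.26067833e-03 1.58591399e+02] 1.0
pick 2.3 [-55.5, 24.6, 33.2, 103.9, -16.0, 56.2, -103.4]
pick -177.7 [-38.0, 22.2, 10.1, 103.2, -4.7, 55.0, 66.4]
place 8 [-27.6, 30.4, 45.5, 84.1, -22.0, 74.7, -62.2]
place 98 [-27.4, 30.3, 45.1, 84.1, -21.8, 74.6, 27.6]
place -82 [-36.9, 37.6, 64.5, 84.5, -34.1, 79.3, -142.8]
place -172 [-20.7, 27.8, 34.0, 83.9, -15.8, 73.2, 112.8]
sign -19 [-6.8, 26.1, 53.5, 92.7, -21.8, 72.3, -58.4]
sign 161 [-9.9, 28.2, 59.0, 92.8, -25.0, 73.4, 124.4]
```

```bash
python3 - <<'E'
from h import *
O=[180,0,-177.7]
fingers.gripper_to(0.65,60)
robot.move_to([.4594,.246,.12],O)
robot.line_to([.4594,.246,.022],O,velocity=.12,f_stop=15)
print(robot.current_tool_pos(),robot.current_time_s())
fingers.gripper_to(0,60)
print("gap",robot.current_finger_gap(),robot.current_gripper_force())
robot.line_to([.4594,.246,.26],velocity=.2)
robot.move_to([.598,-.0405,.225],[180,0,-172])
print("gap",robot.current_finger_gap(),robot.current_contact_force(),robot.current_joint_positions(),robot.current_tool_pos(),robot.current_time_s())
for n in("side","top"): grab(n,f"pics/{n}2.png")
S=cv2.imread("pics/side2.png")[130:270,190:340];T=cv2.imread("pics/top2.png")[130:270,205:355]
cv2.imwrite("pics/z2.png",np.vstack([cv2.resize(a,(600,280),interpolation=cv2.INTER_CUBIC) if 0 else cv2.resize(a,None,fx=2.1*1,fy=2.1,interpolation=cv2.INTER_CUBIC) for a in(S,T)]))
E
```

```text
[0.46005301 0.24649339 0.02268806] 3.8333
gap 0.341224626721215 60.08535984903574
gap 0.34415602789152344 [-0.52956833  0.71370211 -1.45507561] [-12.14239503  25.0653351   20.79809202  81.24036151  -9.06940539
  75.36827669 107.33278521] [ 0.59796352 -0.03784133  0.22475431] 6.7333
```

View pics/z2.png

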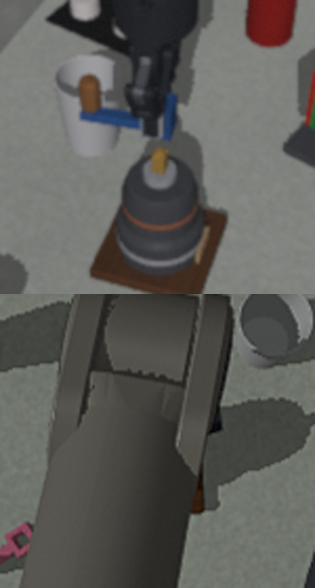

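The side view shows the crank gripped level above the shaft (tip at crop px (160,155)); the arm hides it in the top view. I'll lower it with a force stop, searching small offsets if it lands on the tip.

```bash
cat > ins.py <<'E'
from h import *
X,Y=.598,-.0405
print(robot.current_tool_pos(),robot.current_eef_rot())
def tryit(dx,dy,yaw):
    robot.line_to([X+dx,Y+dy,.197],[180,0,yaw],velocity=.06)
    a=robot.current_tool_pos()
    s=robot.line_to([X+dx,Y+dy,.1615],[180,0,yaw],velocity=.03,f_stop=8)
    p=robot.current_tool_pos(); print((dx,dy,yaw),s,a.round(4),p.round(4),robot.current_contact_force().round(1),robot.current_torque().round(2),round(robot.current_time_s(),1),flush=True)
    return p[2]
for d in((0,0,-172),(.0,.002,-172),(.002,0,-172),(0,-.002,-172),(-.002,0,-172)):
    z=tryit(*d)
    if z<.168: break
E
python3 ins.py
```

```text
[ 0.59806085 -0.03747527  0.22505101] [ 1.79895100e+02  1.47731866e-02 -1.71759670e+02]
(0, 0, -172) True [ 0.5979 -0.0406  0.1967] [ 0.5983 -0.0405  0.1863] [0.3 0.7 3.9] [ 0.06  0.18 -0.01] 8.0
(0.0, 0.002, -172) True [ 0.5981 -0.0383  0.1972] [ 0.598  -0.0387  0.1631] [-0.4  0.6  4.1] [ 0.09  0.08 -0.03] 9.5
```

```bash
cat > wind.py <<'E'
from h import *
def st(t): print(t,robot.current_tool_pos().round(4),robot.current_contact_force().round(1),robot.current_torque().round(2),"gap",round(robot.current_finger_gap(),3),"j7",round(robot.current_joint_positions()[6],1),"t",round(robot.current_time_s(),2),flush=True)
def rot(d):
    j=np.array(robot.current_joint_positions()); j[6]+=d; robot.move_j(j.tolist())
E
python3 - <<'E'
from wind import *
robot.pause(.3); st("seat")
rot(-90); st("90")
rot(-180); st("270")
E
```

```text
seat [ 0.598  -0.0387  0.1631] [-0.2  0.3  4.8] [ 0.05  0.02 -0.01] gap 0.338 j7 108.0 t 9.76
90 [ 0.5966 -0.0417  0.1631] [-4.1 -4.   3.4] [-0.83  0.74  0.04] gap 0.341 j7 18.1 t 11.16
270 [ 0.5958 -0.0372  0.1631] [-3.1  4.1  4.3] [0.85 0.56 0.12] gap 0.345 j7 -161.9 t 13.81
```

```bash
cat >> wind.py <<'E'
def regrip(dj,z,C=(.597,-.0393)):
    yaw=robot.current_eef_rot()[2]
    fingers.gripper_to(.65); p=robot.current_tool_pos()
    robot.line_to([p[0],p[1],.25],velocity=.2)
    rot(dj)
    o=[180,0,robot.current_eef_rot()[2]]
    robot.line_to([*C,.22],o,velocity=.15)
    s=robot.line_to([*C,z],o,velocity=.12,f_stop=12); st(("down",s))
    fingers.gripper_to(0,60); st("grip")
E
python3 - <<'E'
from wind import *
regrip(270,.172)
rot(-270); st("540")
for n in("side","top"): grab(n,f"pics/{n}3.png")
S=cv2.imread("pics/side3.png")[130:270,190:340]
cv2.imwrite("pics/z3.png",cv2.resize(S,None,fx=3,fy=3,interpolation=cv2.INTER_CUBIC))
E
```

```text
('down', False) [ 0.5976 -0.0395  0.1729] [-0.1  0.2 -0.2] [ 0.03  0.   -0.02] gap 0.65 j7 107.8 t 19.56
grip [ 0.5979 -0.0392  0.1736] [-1.   0.4  5.3] [0.06 0.14 0.05] gap 0.338 j7 107.9 t 19.91
540 [ 0.5959 -0.0377  0.1737] [-4.9  2.1  3.9] [0.46 1.   0.05] gap 0.337 j7 -162.1 t 23.81
```

View pics/z3.png

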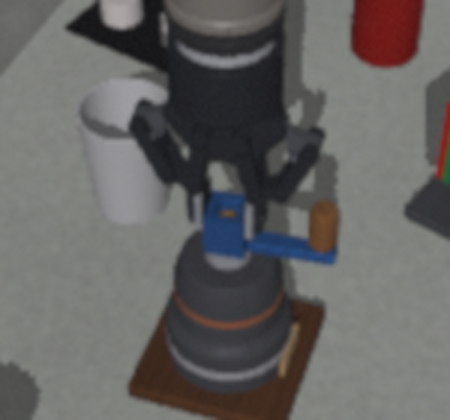

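The crank sits down on the collar, with the brass showing in the socket at (228,213). The arm has turned along with the fingers, and the paper cup is untouched. Now the third stroke, release, then go over the sign.

```bash
python3 - <<'E'
from wind import *
regrip(270,.172)
rot(-270); st("810"); robot.pause(.2)
fingers.gripper_to(.65); p=robot.current_tool_pos()
robot.line_to([p[0],p[1],.26],velocity=.2); st("up")
# choose sign grip: yaw with room for a half turn of j7
for y in(-19,161):
    j=robot.inverse_kinematics([.46,-.299,.25],[180,0,y]); print(y,None if j is None else np.round(j,1).tolist())
robot.move_to([.46,-.299,.25],[180,0,161]); st("sign")
grab("side","pics/side4.png"); S=cv2.imread("pics/side4.png")[90:290,190:420]
cv2.imwrite("pics/z4.png",cv2.resize(S,None,fx=2.5,fy=2.5,interpolation=cv2.INTER_CUBIC))
E
```

```text
('down', False) [ 0.5976 -0.0394  0.1728] [ 0.1 -0.1  0.3] [-0.01 -0.03  0.02] gap 0.647 j7 107.8 t 29.62
grip [ 0.598  -0.0392  0.1737] [0.  0.1 6.1] [0.08 0.21 0.01] gap 0.338 j7 107.9 t 29.97
810 [ 0.596  -0.0377  0.1737] [-4.9  1.   4.8] [0.4  1.05 0.07] gap 0.338 j7 -162.1 t 33.87
up [ 0.5978 -0.0395  0.2592] [ 0.   0.4 -0.5] [0.03 0.02 0.02] gap 0.648 j7 -163.2 t 35.02
-19 [17.5, 17.9, 18.1, 87.2, -5.6, 75.8, -72.8]
161 [72.7, 29.1, -61.7, 85.0, 25.7, 81.1, 81.2]
sign [ 0.4601 -0.2988  0.2499] [-0.5  0.8 -0.8] [-0.02  0.01  0.03] gap 0.649 j7 81.2 t 38.57
```

View pics/z4.png

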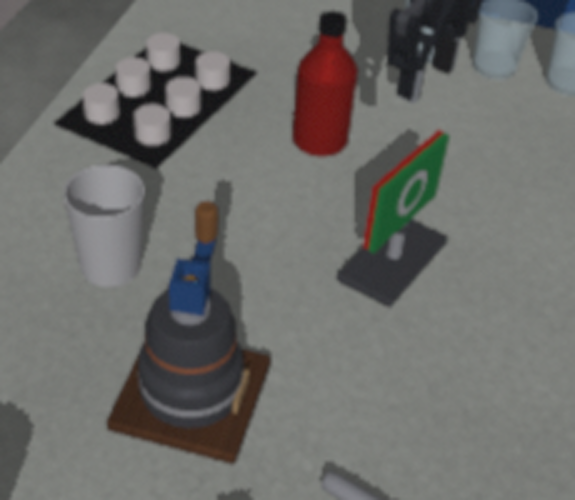

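The crank sits on the collar at crop (190,290) with its knob up. The sign is clear to reach at (405,190), with green still facing the robot. My jaw line is 90° off, so I need a tool yaw of 71 or -109.

```bash
python3 - <<'E'
from wind import *
q=np.array([[338,277],[390,304],[447,240]])/2.5+[190,90]
P=[ray(p,"side",.012 if i!=9 else 0) for i,p in enumerate(q)]
a=P[2]-P[1]; b=P[1]-P[0]; print(np.round(P,3).tolist(),np.linalg.norm(a),np.linalg.norm(b),np.degrees([np.arctan2(a[1],a[0]),np.arctan2(b[1],b[0])]))
for y in(71,-109):
    for z in (.25,.134):
        j=robot.inverse_kinematics([.46,-.299,z],[180,0,y]); print(y,z,None if j is None else np.round(j,1).tolist())
E
```

```text
[[0.503, -0.238, 0.012], [0.441, -0.22, 0.012], [0.405, -0.339, 0.012]] 0.12416945105734327 0.06491295006814124 [-106.65303817  164.04547773]
71 0.25 [60.9, 22.4, -41.0, 85.4, 14.8, 77.7, -0.1]
71 0.134 [59.0, 27.7, -38.1, 95.3, 18.7, 63.5, -3.4]
-109 0.25 [72.7, 29.1, -61.7, 85.0, 25.7, 81.1, 171.2]
-109 0.134 [77.1, 43.3, -72.5, 94.7, 42.7, 74.6, 157.8]
```

```bash
python3 - <<'E'
from wind import *
robot.move_j([17.5,17.9,18.1,87.2,-5.6,75.8,-162.8]); st("post")
o=[180,0,-109.2]
robot.line_to([.46,-.299,.20],o,velocity=.15)
s=robot.line_to([.46,-.299,.134],o,velocity=.1,f_stop=10); st(s)
fingers.gripper_to(0,30); st("grip")
rot(183.2); st("turned")
print(robot.current_eef_rot())
fingers.gripper_to(.65); p=robot.current_tool_pos()
robot.line_to([p[0],p[1],.25],velocity=.2)
robot.move_to([.30,-.40,.3],[180,0,74]); st("away")
for n in("side","top"): grab(n,f"pics/{n}5.png")
S=cv2.imread("pics/side5.png")[90:290,190:420];T=cv2.imread("pics/top5.png")[170:310,240:470]
cv2.imwrite("pics/z5.png",np.vstack([cv2.resize(S,None,fx=1.7,fy=1.7,interpolation=cv2.INTER_CUBIC),cv2.resize(T,None,fx=1.7,fy=1.7,interpolation=cv2.INTER_CUBIC)]))
E
```

```text
post [ 0.46   -0.299   0.2496] [0.7 0.8 0.3] [ 0.03 -0.04  0.02] gap 0.651 j7 -162.8 t 42.16
False [ 0.4606 -0.2994  0.1348] [ 0.6 -0.1  0.9] [-0.01  0.03 -0.03] gap 0.647 j7 -161.3 t 43.45
grip [ 0.4576 -0.2984  0.1346] [-6.2  1.2  7.5] [0.51 1.1  0.01] gap 0.156 j7 -161.3 t 43.9
turned [ 0.4576 -0.2981  0.1347] [-1.6  1.8  1.3] [ 0.17 -0.24 -0.02] gap 0.162 j7 21.9 t 46.59
[-1.79714956e+02 -8.38426021e-02  7.39665643e+01]
away [ 0.3017 -0.3983  0.2987] [ 1.1  0.2 -0.1] [ 0.02 -0.06 -0.03] gap 0.65 j7 39.5 t 48.59
```

View pics/z5.png

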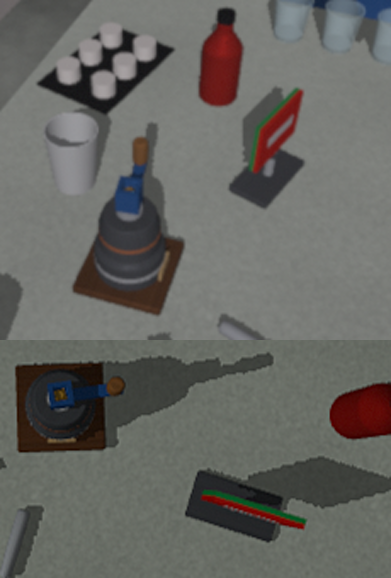

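The red face (white bar) now looks back at the robot, and the sign is parallel to its foot in the top view. The crank is on the shaft with its knob to the right, which matches 810° of winding. A quick numeric check, then I hand in.

```bash
python3 - <<'E'
from wind import *
F={n:cv2.cvtColor(cv2.imread(f"pics/{n}5.png"),cv2.COLOR_BGR2RGB) for n in("side","top")}
M={n:mask(F[n],'sign',r) for n,r in{'top':(350,425,248,290),'side':(330,375,135,195)}.items()}
x,c=fit(SIGN,M,[.46,-.299,-.28],.146); print("sign",x,np.degrees(x[2]),c)
t=F["top"][246:296,345:412]; m=(t.max(2)<50).astype(np.uint8)|mask(F["top"],'sign',(345,400,248,290))[246:296,345:412]
M={n:mask(F[n],'blue',r) for n,r in{'top':(260,310,180,215),'side':(250,285,170,225)}.items()}
for z in(.135,.14,.145,.15): print("crank z",z,fit(CRANK,M,[.597,-.039,-1.43],z))
E
```

```text
sign [ 0.4599004  -0.29913541 -0.27513948] -15.76433090309582 0.14060787514599693
crank z 0.135 (array([ 0.59877124, -0.04107095, -1.39450007]), np.float64(0.27217003008064616))
crank z 0.14 (array([ 0.59817371, -0.04009627, -1.40193854]), np.float64(0.28066185850260034))
crank z 0.145 (array([ 0.59653321, -0.03695527, -1.38851457]), np.float64(0.314088865854817))
crank z 0.15 (array([ 0.59457717, -0.03275485, -1.37832443]), np.float64(0.34798384439660857))
```

Sign yaw is -15.8° against about -16° for the foot. The crank is seated at z of about 0.14, and the robot is clear of everything.

```bash
python3 - <<'E'
from station import robot, workorder
print(workorder.close_job(), robot.current_time_s())
E
```

```text
the job is handed in; nothing more can be done
the job is handed in; nothing more can be done
```

The job is handed in, though no verdict came back: the blue crank is seated on the shaft and wound about 2¼ turns clockwise, the sign's green face looks away from the robot, about in line with its foot, and nothing was seen to disturb the glass, cup, flask or spoon (I didn't re-measure them).

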